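Widen the jar rack by one hole and stand the spice jar in it

ROBOT

A 6-joint arm with a two-finger parallel gripper is mounted at the origin on a cart in front of the work surface, level with it; the furniture and walls round the work are solid. World frame = base frame: x ahead of the robot, y to its left, z up, the work surface at z = 0. Lengths are in m, angles in rad, forces in N, time in s.
With the tool pointing down it reaches from about 0.275 to 0.975 m from the base axis. Payload 8.4 kg.
Tool frame: the origin (TCP) lies where the fingers leave the gripper's body, on its centre line; the fingertips stand 88 mm ahead of it and the grasp point (between the pads) lies ahead of it (grasp_offset is the z of the grasp point in the tool frame, in m); z points along the fingers, y is the line along which they close (so a half turn about z gives the same grasp; the last joint's range is limited). The gripper opens to 92 mm and grips with 3 to 60 N. Pads are 20 mm wide; open, the fingers measure 128 mm over their backs; the gripper's body (75 mm by 189 mm) begins 69 mm behind the grasp point.
Start: joints at [-1.245, 0.353, 1.633, -0, 1.155, -0.002], TCP at [0.201, -0.592, 0.303] pointing down, gripper open.
Joint ranges: [-2.63, 2.63], [-0.92, 2.1], [0.06, 2.66], [-1.3, 4.44], [0, 2.69], [-3.02, 3.02]. Speed limits (rad/s): [2.22, 2.22, 2.79, 3.14, 3.14, 3.14].

INTERFACE

Orientations are given as a unit quaternion [x, y, z, w].
In Python, from plant import sense, camera, close_job, grasp_offset gives the robot as it stands.
- The arm moves only by the tool apply_moves, never from a script. Its argument "moves" is a list of rows, each an object with "delta_pos": the shift along the tool's x, y, z as a fraction of full scale, a list of three; "rot": the turn, a rotation vector about the tool's x, y, z as a fraction of full scale, a list of three; "jaw": the opening, from 0 (shut) to 1 (fully open). In form: [{"delta_pos": [x, y, z], "rot": [wx, wy, wz], "jaw": jaw}, ...]. A call has 1 to 5 rows; each row is the pose to reach, as a shift and turn from the pose commanded when the call began, along the tool's axes at that moment; what a row does not reach only later rows make up. Full scale, the value 1, is 800 mm for a shift and 30 degrees for a turn. A row lasts 1/12 s, in which the tool goes at most 41.7 mm and 7.16 degrees, less where a joint would pass 70% of its speed; a pose out of reach is approached as far as the arm can. A call with a number of a shift or a turn outside -1 to 1 is refused whole. A call with a gripper value outside its range is refused whole. The fingers move at their own pace and stop on an object; "grip_force" is the grip in N (left out, the last holds). Time passes only in rows, so rows that repeat a pose let the fingers close. It gives the time, the measured TCP pose, the force, the opening and the grip force at its end, in the units of the state.
- sense(): the state, without advancing time (a new reading comes with each control period).
- camera(name): name is "side" or "top"; returns a dict with "pixels" (400x640x3 uint8, blue, green, red), "camera_matrix" (3x3 intrinsics, pixels), "eye" and "attitude" of the camera in the world. Camera axes: x right, y down, z forward; pixel columns grow to the right and rows downward; lengths in m; the calibration is good to about 2 mm. A picture is of the moment at which its call begins. There is no depth.
- close_job(): hands the job in; it is judged then, once.
The state is a dict: "time_s": time; "joints": joint angles; "dq": joint speeds; "effort": joint torques, N m; "ee_pos": TCP position; "orientation": TCP orientation; "contact_force": force on the tool from outside, world axes, zero at the start; "moment": the same for the moment, N m; "finger_gap": opening from 0.0 (shut) to 1.0 (fully open); "grip_force": force on a finger pad.
Only numpy, scipy, OpenCV 4.12 (cv2) and the standard library are available. Lean on these libraries where they do the work, as an engineer would, in place of code of your own. Each camera call takes 0.05 s, during which the arm holds its last target. There are 200 camera calls.

TASK

The end bay of the jar rack on the worktop is too narrow for the spice jar. Press in the spring button on the rack's tube, slide the outer tube with its end stop outwards until the button pops out through the tube's second hole, without forcing the tube against the button, then stand the black-capped spice jar upright on the tray in the widened bay, between the divider and the end stop. Leave the other things where they are.

Things in the scene. Friction and masses are not known exactly. Their poses are not given: they have to be found in the camera images.
- rack: Fixed jar rack. Origin on the worktop; x to the rack's back, y along its tube towards the end stop (outward), z up. Dark wooden tray, x -70..+85, y -125..+155 mm, top 10 mm above the worktop, front lip 22 mm high. A square steel tube runs along y at x = +60, its centre line 70 mm above the worktop. A flat sardine tin lies on the tray at the -y end.
- bay_floor (a point): Fixed point on the tray in the bay, at x -23, y +78, z +10 mm of the rack. The bay is bounded on its -y side by the fixed upright steel divider (y 40..44, x -63..+17 mm of the rack, 75 mm high) and on its +y side by the sliding end stop.
- tube_grip (a point): Centre line of the sliding outer tube (28 mm square, steel) at its first hole; moves with it. Fingers can straddle it here from above: one on the button in front, one on the plain back. Holes are 18 mm wide, in the front (-x). The second is on the -y side in a 30 mm square section that begins 16..36 mm away; hole spacing differs from rack to rack, 48..68 mm, not measured.
- button_tip (a point): Tip of the domed steel spring button (16 mm wide) in the fixed inner tube, at y = 0 of the rack. It sticks 7 mm out of the tube's front through a hole and blocks the tube. Squeezed flush (10 N; grip with about 35 N) it dips under the wall when the tube is pushed with 15..25 N; then the tube slides with 5..8 N until the next hole, where the dome kicks, pops out, blocks it.
- button (a joint): How far the button is pressed in, m: 0 fully out, 0.007 flush with the outer tube's face, 0.009 under the wall.
- outer_tube (a joint): How far the outer tube with its end stop has slid outwards (+y of the rack), m: 0 at the start, 0.048 to 0.068 when the button stands in the second hole, 0.082 at most.
- stop_face (a point): Middle of the bay-side face (looks to -y of the rack) of the end stop, a steel plate 5 mm thick on the outer end of the outer tube, hanging across the tray, x -60..+76 mm of the rack, top 86 mm above the worktop. The bay is 24 mm wide at first, 72..92 mm after the move by one hole.
- jar_mid (a point): Centre, half-way up, of the black-capped spice jar, round, 41 mm in diameter, 105 mm high, about 0.11 kg, upright on the worktop. The only one of its kind here; a salt shaker (90 mm high, grey cap) and a brown dropper bottle stand near it and the three change places.
- salt_shaker: Bystander: salt shaker 44 x 44 x 90 mm, origin at its underside.
- dropper_bottle: Bystander: small brown dropper bottle 33 x 34 x 102 mm, origin at its underside.
- tomato_tin: Bystander: tin 75 mm in diameter, 110 mm high, at the back left; origin at its underside.
- mug: Bystander: mug 78 x 116 x 101 mm at the back; origin at its underside.
- pepper_mill: Bystander: wooden pepper mill 58 mm in diameter, 150 mm high, at the back; origin at its underside.
- sardine_tin: Bystander: flat tin 63 x 105 x 24 mm lying on the rack's tray; origin at its underside.
Not all that is in view belongs to the job. Leave any purple or turquoise look-alike of the part that bears jar_mid alone.

How it is judged:
By the outcome, as a careful person would: the job done as asked, in the order asked, and still so for the second after the job is handed in, with the robot touching nothing.
It also fails if it takes over 61 s, if anything falls off the work surface, if the arm or the gripper's body presses on something with over 40 N, if the wrist force passes 120 N, or if a joint passes its speed limit or range.

## Working session

There is one attempt and no reset: what is moved stays moved. The work goes in short steps, Python scripts to look and compute and a tool call to move; the robot and the scene stay as the last step left them, time stands still between calls to the robot, and variables do not carry over. Pictures are saved under pics/ and viewed, at most 14 in all, crops included, and the job is handed in when it is done.

Besides the shell and the picture viewer there is one more tool, called after "Request:" as name([rows], argument=value, ...), one row to a line, values as JSON. apply_moves: Moves the arm, as the interface text tells. Its arguments: {"type":"object","properties":{"moves":{"type":"array"},"grip_force":{"type":"number"}},"required":["moves"]}

```bash
mkdir -p pics
cat > h.py <<'E'
import numpy as np, cv2
from plant import sense, camera, grasp_offset
from scipy.spatial.transform import Rotation as R
def att(c):
    a=np.array(c["attitude"],float)
    return a if a.shape==(3,3) else R.from_quat(a).as_matrix()
def ray(c,u,v):
    K=np.array(c["camera_matrix"]); d=att(c)@np.linalg.solve(K,[u,v,1.]); return np.array(c["eye"]),d
def plane(c,u,v,z):
    e,d=ray(c,u,v); return e+d*(z-e[2])/d[2]
def proj(c,p):
    q=np.array(c["camera_matrix"])@(att(c).T@(np.array(p)-np.array(c["eye"]))); return q[:2]/q[2]
E
python3 - <<'E'
from h import *
print(grasp_offset, sense())
ims=[]
for n in("side","top"):
    c=camera(n); print(n,c["camera_matrix"],c["eye"],c["attitude"])
    im=np.array(c["pixels"]); cv2.imwrite(f"pics/{n}0.png",im)
E
```

```text
0.0694 {'time_s': 0.0, 'joints': array([-1.24544098e+00,  3.53667929e-01,  1.63410644e+00, -6.04237036e-06,
        1.15521019e+00, -2.40855802e-03]), 'dq': array([-3.35767327e-04, -1.62758002e-04, -1.02624482e-03, -1.11215838e-03,
        9.56139720e-04, -7.70396320e-05]), 'effort': array([ 5.55054299e-03, -5.93835962e+01, -3.34223413e+01,  7.00878329e-02,
        2.34790536e-02, -5.73673537e-05]), 'ee_pos': array([ 0.20108107, -0.59138417,  0.30196311]), 'orientation': array([ 9.86600943e-01,  1.63150531e-01, -1.14617841e-04, -6.86458108e-04]), 'contact_force': array([0.43374731, 0.69299197, 0.53042639]), 'moment': array([ 0.05158573,  0.01398731, -0.06634805]), 'grip_force': 0.0, 'finger_gap': 1.0000784664643692}
side [[494.36014567   0.         314.95712912]
 [  0.         494.36014567 200.62844435]
 [  0.           0.           1.        ]] [0.21584569 0.88093955 0.68509991] [-0.17545129  0.8651813  -0.46224093  0.0837346 ]
top [[429.36558263   0.         317.18446538]
 [  0.         429.36558263 195.34560226]
 [  0.           0.           1.        ]] [ 0.39700521 -0.01701454  1.22148129] [ 0.71131314 -0.69999198  0.04232408 -0.04747121]
```

View pics/side0.png

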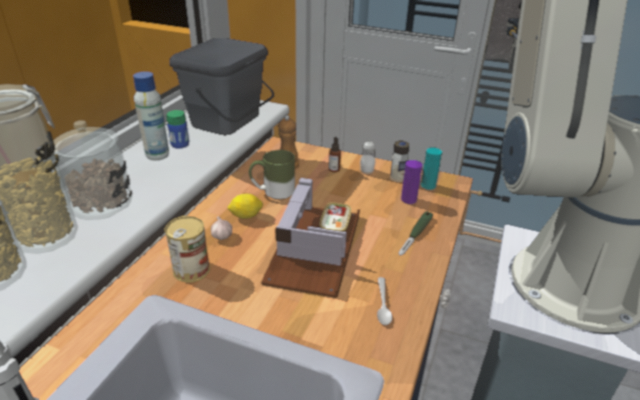

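View pics/top0.png

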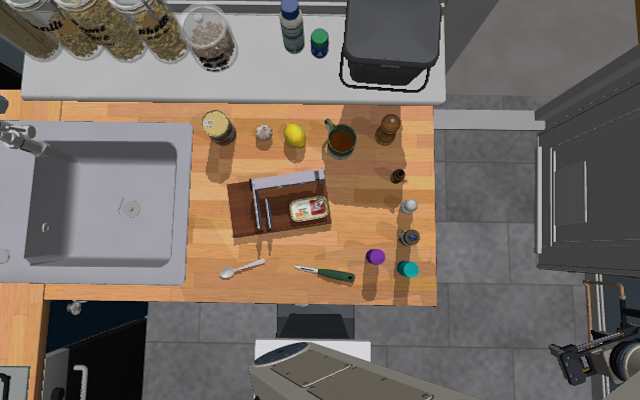

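Side view: dropper (335,155), grey-capped salt shaker (369,157), black-capped jar (400,160), purple (411,182) and teal (432,168) look-alikes. The top view shows the same things at (398,176), (409,206), (410,238), (376,257) and (408,269). The rack is at about (280,205) in the top view. My choice is the black-capped one at top (410,238), side (400,160). I'll check it in one close crop.

Run:
```python
import cv2,numpy as np
t=cv2.imread("pics/top0.png");s=cv2.imread("pics/side0.png")
def cr(im,x0,y0,x1,y1,W,H): return cv2.resize(im[y0:y1,x0:x1],(W,H),interpolation=cv2.INTER_CUBIC)
a=cr(t,225,160,345,245,480,340) #x4
b=cr(s,260,175,365,295,300,340)
c=cr(t,365,160,435,290,140,260); d=cr(s,320,130,450,210,416,256)
o=np.zeros((600,800,3),np.uint8); o[:340,:480]=a; o[:340,490:790]=b; o[340:600,:140]=c; o[344:600,150:566]=d
cv2.imwrite("pics/crop1.png",o)
```

```text
(no output)
```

View pics/crop1.png

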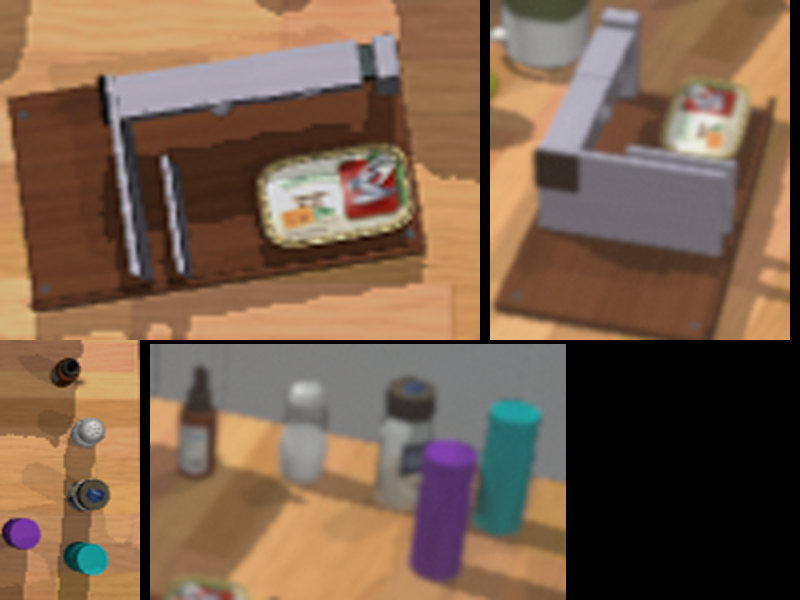

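Run:
```python
from h import *
from scipy.optimize import least_squares
c=camera("top"); s=camera("side")
C=lambda u,v:(225+u/4,160+v/4)
P=[((85,155,10),C(10,99)),((-70,155,22),C(34,309)),((-70,-125,22),C(425,252)),((39,0,70),C(223,112)),
((17,42,75),C(164,155)),((-63,42,75),C(180,276)),((-60,70,86),C(138,277))]
X=np.array([plane(c,*uv,p[2]/1000)[:2] for p,uv in P]); L=np.array([p[:2] for p,_ in P])/1000
f=lambda q:((L@np.array([[np.cos(q[2]),np.sin(q[2])],[-np.sin(q[2]),np.cos(q[2])]])+q[:2]-X)).ravel()
r=least_squares(f,[.4,0,0],loss='soft_l1',f_scale=.003); print("rack",r.x,np.degrees(r.x[2])); print((r.fun.reshape(-1,2)*1000).round(1), X.round(3))
x,y,t=r.x
W=lambda a,b,z:np.array([x+a*np.cos(t)-b*np.sin(t),y+a*np.sin(t)+b*np.cos(t),z])
for n,p in dict(button=(.039,0,.07),stopfront=(-.06,.07,.086),stopback=(.076,.07,.086),lipOut=(-.07,.155,.022),backout=(.085,.155,.01)).items(): print(n,proj(c,W(*p)).round(1),proj(s,W(*p)).round(1))
print("tube_grip",W(.06,0,.07),"bay",W(-.023,.078,.01))
# jar cap top via top view at z=.105 and side
a=plane(c,411,237.6,.105); print("jar",a, proj(s,a), "cap side crop", 320+411/3.2,130+(383-344)/3.2)
for n,(u,v),h in(("salt",(409,206),.09),("dropper",(398,176),.102),("purple",(376,257),.1),("teal",(408,269),.1)): print(n,plane(c,u,v,h).round(3))
im=np.array(c["pixels"]); m=(im[210:262,392:430].max(2)<90).astype(np.uint8)
k,lab,st,ce=cv2.connectedComponentsWithStats(m); print([(st[i,4],(ce[i]+[392,210]).round(1)) for i in range(1,k) if st[i,4]>10])
```

```text
rack [0.52156215 0.0849254  0.16640499] 9.534303685396608
[[ 1.5  2. ]
 [-2.   2.1]
 [ 0.3 -2.4]
 [-2.6 -0.3]
 [-0.7 -1. ]
 [ 1.5 -1. ]
 [ 1.5  0.7]] [[ 0.578  0.25 ]
 [ 0.429  0.224]
 [ 0.473 -0.048]
 [ 0.563  0.092]
 [ 0.532  0.13 ]
 [ 0.451  0.117]
 [ 0.449  0.143]]
button [280.8 188.9] [301.9 214. ]
stopfront [259.3 228.7] [341.9 234.6]
stopback [252.6 178.5] [275.7 224.5]
lipOut [232.7 238. ] [337.5 288.7]
backout [226.8 184.2] [259.9 279.8]
tube_grip [0.58073334 0.09486369 0.07      ] bay [0.48596008 0.15803828 0.01      ]
jar [ 0.43325785 -0.25203324  0.105     ] [401.27192335 143.04461984] cap side crop 448.4375 142.1875
salt [ 0.517 -0.251  0.09 ]
dropper [ 0.595 -0.22   0.102]
purple [ 0.382 -0.162  0.1  ]
teal [ 0.353 -0.244  0.1  ]
[(np.int32(212), array([408.5, 237.6]))]
```

Request:
apply_moves([
  {"delta_pos":[0.19,-0.17,0],"rot":[0,0,-0.95],"jaw":1},
  {"delta_pos":[0.19,-0.17,0],"rot":[0,0,-0.95],"jaw":1},
  {"delta_pos":[0.19,-0.17,0],"rot":[0,0,-0.95],"jaw":1},
  {"delta_pos":[0.19,-0.17,0],"rot":[0,0,-0.95],"jaw":1},
  {"delta_pos":[0.19,-0.17,0],"rot":[0,0,-0.95],"jaw":1},
], grip_force=35)

```text
time_s: 0.62
ee_pos: [0.3018, -0.4119, 0.3025]
orientation: [0.915, 0.404, 0.0, -0.0]
contact_force: [1.4, 0.1, -0.0]
finger_gap: 1.006
grip_force: 0.0
```

```bash
cat >> h.py <<'E'
RX,RY,RT=0.5216,0.0849,0.1664
def W(a,b,z): return np.array([RX+a*np.cos(RT)-b*np.sin(RT),RY+a*np.sin(RT)+b*np.cos(RT),z])
def togo(p,yaw):
    "yaw: of tool x, deg, tool down"
    s=sense(); M=R.from_quat(s["orientation"]); T=R.from_matrix(np.array([[np.cos(yaw),np.sin(yaw),0],[np.sin(yaw),-np.cos(yaw),0],[0,0,-1]]))
    d=M.inv().apply(np.array(p)-s["ee_pos"]); w=np.degrees((M.inv()*T).as_rotvec())
    print("t",round(s["time_s"],2),"pos",s["ee_pos"].round(4),"d",(d/.8).round(4),"rot",(w/30).round(3),"q",s["joints"].round(2),"F",s["contact_force"].round(1),"gap",round(s["finger_gap"],3))
E
python3 -c "
from h import *
togo(W(.06,0,.25),RT+np.pi/2)"
```

```text
t 0.62 pos [ 0.3018 -0.4119  0.3025] d [ 0.7032 -0.1682  0.066 ] rot [-0.000e+00 -1.000e-03 -1.727e+00] q [-0.94  0.18  1.87  0.    1.09 -0.2 ] F [ 1.4  0.1 -0. ] gap 1.006
```

Request:
apply_moves([
  {"delta_pos":[0.25,-0.06,0],"rot":[0,0,-0.87],"jaw":1},
  {"delta_pos":[0.25,-0.06,0],"rot":[0,0,-0.87],"jaw":1},
  {"delta_pos":[0.25,-0.06,0],"rot":[0,0,-0.87],"jaw":1},
  {"delta_pos":[0.25,-0.06,0],"rot":[0,0,-0.87],"jaw":1},
  {"delta_pos":[0.25,-0.06,0],"rot":[0,0,-0.87],"jaw":1},
])

```text
time_s: 1.03
ee_pos: [0.4023, -0.2325, 0.3028]
orientation: [0.8, 0.6, 0.0, 0.0]
contact_force: [1.3, -0.4, -0.3]
finger_gap: 1.004
grip_force: 0.0
```

Request:
apply_moves([
  {"delta_pos":[0.25,0.055,0],"rot":[0,0,-0.857],"jaw":1},
  {"delta_pos":[0.25,0.055,0],"rot":[0,0,-0.857],"jaw":1},
  {"delta_pos":[0.25,0.055,0],"rot":[0,0,-0.857],"jaw":1},
  {"delta_pos":[0.25,0.055,0],"rot":[0,0,-0.857],"jaw":1},
  {"delta_pos":[0.25,0.055,0],"rot":[0,0,-0.857],"jaw":1},
])

```text
time_s: 1.45
ee_pos: [0.5018, -0.0531, 0.3028]
orientation: [0.647, 0.763, 0.0, 0.0]
contact_force: [0.4, -0.6, 0.5]
finger_gap: 0.999
grip_force: 0.0
```

```bash
python3 -c "
from h import *
togo(W(.06,0,.25),RT+np.pi/2)"
```

```text
t 1.45 pos [ 0.5018 -0.0531  0.3028] d [0.1663 0.1276 0.066 ] rot [ 0.001 -0.    -0.004] q [-0.11  0.16  1.89  0.    1.09 -0.27] F [ 0.4 -0.6  0.5] gap 0.999
```

Request:
apply_moves([
  {"delta_pos":[0.166,0.128,0.066],"rot":[0,0,-0.004],"jaw":1},
  {"delta_pos":[0.166,0.128,0.066],"rot":[0,0,-0.004],"jaw":1},
  {"delta_pos":[0.166,0.128,0.066],"rot":[0,0,-0.004],"jaw":1},
  {"delta_pos":[0.166,0.128,0.066],"rot":[0,0,-0.004],"jaw":1},
  {"delta_pos":[0.166,0.128,0.066],"rot":[0,0,-0.004],"jaw":1},
])

```text
time_s: 1.87
ee_pos: [0.5827, 0.0963, 0.2479]
orientation: [0.647, 0.762, 0.0, -0.001]
contact_force: [-1.6, 1.2, -0.2]
finger_gap: 0.997
grip_force: 0.0
```

Run:
```python
from h import *
togo(W(.06,0,.139),RT+np.pi/2)
s=camera("side"); im=np.array(s["pixels"]).copy(); 
o=cv2.resize(im[130:300,230:400],(595,595),interpolation=cv2.INTER_CUBIC)
def mk(p,col):
    u=(proj(s,p)-[230,130])*3.5; cv2.circle(o,(int(u[0]),int(u[1])),4,col,1)
mk(W(.039,0,.07),(0,0,255)); mk(W(-.06,.073,.086),(0,255,0)); mk(W(.076,.073,.086),(0,255,0)); mk(W(.046,.0,.084),(255,0,0)); mk(W(.017,.042,.075),(255,255,0))
for a in(.046,.074):
  for z in (.056,.084): mk(W(a,.073,z),(0,255,255))
cv2.imwrite("pics/s1.png",o)
```

```text
t 1.87 pos [0.5827 0.0963 0.2479] d [-0.0016 -0.0026  0.1361] rot [-0.001 -0.002 -0.006] q [ 0.16  0.36  1.76  0.    1.02 -0.  ] F [-1.6  1.2 -0.2] gap 0.997
```

View pics/s1.png

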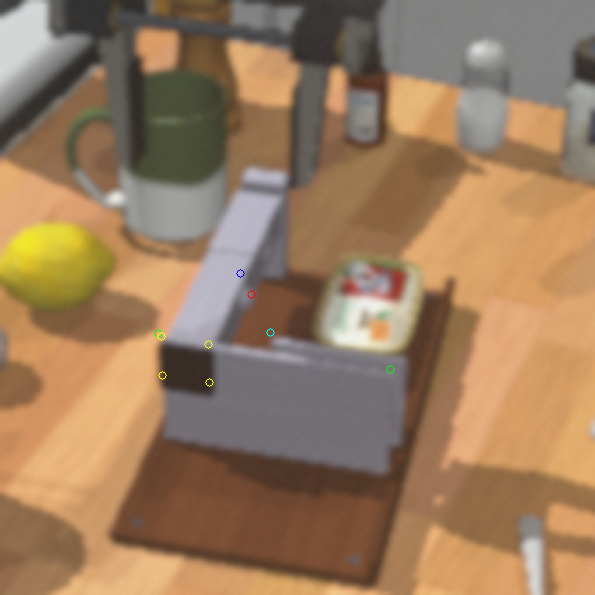

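The gripper hangs over the tube (straddling it at about (240,270) in the crop). The projected button, tube end and divider marks lie within about 2 px of the picture, good enough for a straddling grip. Descending.

Request:
apply_moves([
  {"delta_pos":[-0.002,-0.002,0.04],"rot":[0,0,0],"jaw":1},
  {"delta_pos":[-0.002,-0.002,0.08],"rot":[0,0,0],"jaw":1},
  {"delta_pos":[-0.002,-0.002,0.11],"rot":[0,0,0],"jaw":1},
  {"delta_pos":[-0.002,-0.002,0.136],"rot":[0,0,0],"jaw":1},
  {"delta_pos":[-0.002,-0.002,0.136],"rot":[0,0,0],"jaw":1},
])

```text
time_s: 2.33
ee_pos: [0.5772, 0.0885, 0.1377]
orientation: [0.648, 0.761, -0.003, -0.002]
contact_force: [-1.2, -0.2, -0.0]
finger_gap: 1.003
grip_force: 0.0
```

Request:
apply_moves([
  {"delta_pos":[0,0,0],"rot":[0,0,0],"jaw":0.42},
  {"delta_pos":[0,0,0],"rot":[0,0,0],"jaw":0.42},
  {"delta_pos":[0,0,0],"rot":[0,0,0],"jaw":0.42},
  {"delta_pos":[0,0,0],"rot":[0,0,0],"jaw":0.42},
  {"delta_pos":[0,0,0],"rot":[0,0,0],"jaw":0.42},
])

```text
time_s: 2.75
ee_pos: [0.5805, 0.09, 0.1423]
orientation: [0.648, 0.762, 0.001, 0.001]
contact_force: [0.7, 1.1, 0.3]
finger_gap: 0.663
grip_force: 0.0
```

Run:
```python
from h import *
togo(W(.06,0,.139),RT+np.pi/2)
```

```text
t 2.75 pos [0.5805 0.09   0.1423] d [0.0059 0.0013 0.0042] rot [ 0.004  0.    -0.011] q [ 0.15  0.49  1.84  0.    0.81 -0.01] F [0.7 1.1 0.3] gap 0.663
```

Request:
apply_moves([
  {"delta_pos":[0.004,0.001,0.003],"rot":[0,0,0],"jaw":0.45},
  {"delta_pos":[0.004,0.001,0.003],"rot":[0,0,0],"jaw":0.45},
  {"delta_pos":[0.004,0.001,0.003],"rot":[0,0,0],"jaw":0.45},
  {"delta_pos":[0.004,0.001,0.003],"rot":[0,0,0],"jaw":0.45},
])

```text
time_s: 3.08
ee_pos: [0.5802, 0.0934, 0.1386]
orientation: [0.648, 0.762, -0.0, -0.0]
contact_force: [0.5, -0.5, 0.2]
finger_gap: 0.453
grip_force: 0.0
```

Run:
```python
from h import *
togo(W(.06,0,.139),RT+np.pi/2)
s=camera("side"); im=np.array(s["pixels"]).copy(); 
togo(W(.06,0,.139),RT+np.pi/2)
c=camera("top")
o=np.hstack([cv2.resize(im[170:270,250:350],(400,400),interpolation=cv2.INTER_CUBIC),cv2.resize(np.array(c["pixels"])[150:250,230:330],(400,400),interpolation=cv2.INTER_CUBIC)])
cv2.imwrite("pics/s2.png",o)
```

```text
t 3.08 pos [0.5802 0.0934 0.1386] d [ 0.0016  0.001  -0.0004] rot [-0.    0.   -0.01] q [ 0.16  0.5   1.84 -0.    0.81 -0.  ] F [ 0.5 -0.5  0.2] gap 0.453
t 3.13 pos [0.5801 0.0934 0.1386] d [ 0.0017  0.0011 -0.0005] rot [-0.    0.   -0.01] q [ 0.16  0.5   1.84 -0.    0.81 -0.  ] F [ 0.3 -0.4  0. ] gap 0.448
```

View pics/s2.png

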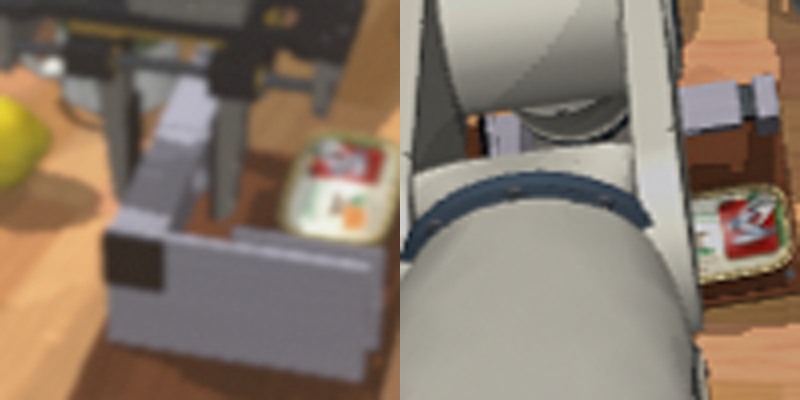

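Fingers straddle the tube (crop front finger at (230,150), back finger at (120,150)). Squeezing.

Request:
apply_moves([
  {"delta_pos":[0.001,0.001,0],"rot":[0,0,0],"jaw":0.2},
  {"delta_pos":[0.001,0.001,0],"rot":[0,0,0],"jaw":0.2},
  {"delta_pos":[0.001,0.001,0],"rot":[0,0,0],"jaw":0.2},
  {"delta_pos":[0.001,0.001,0],"rot":[0,0,0],"jaw":0.2},
  {"delta_pos":[0.001,0.001,0],"rot":[0,0,0],"jaw":0.2},
], grip_force=35)

```text
time_s: 3.6
ee_pos: [0.5813, 0.094, 0.1385]
orientation: [0.648, 0.762, 0.0, 0.0]
contact_force: [4.4, -1.9, -7.3]
finger_gap: 0.301
grip_force: 35.0
```

Run:
```python
from h import *
togo(W(.06,0,.139),RT+np.pi/2); s=sense(); print(s["grip_force"], R.from_quat(s["orientation"]).inv().apply(s["contact_force"]))
```

```text
t 3.6 pos [0.5813 0.094  0.1385] d [ 0.0011 -0.0005 -0.0007] rot [ 0.001  0.001 -0.011] q [ 0.16  0.5   1.83 -0.    0.81 -0.  ] F [ 4.4 -1.9 -7.3] gap 0.301
34.99810606241226 [-2.54106088  4.01332103  7.32440093]
```

Request:
apply_moves([
  {"delta_pos":[0.001,0,0],"rot":[0,0,0],"jaw":0.2},
  {"delta_pos":[0.002,0,0],"rot":[0,0,0],"jaw":0.2},
  {"delta_pos":[0.003,0,0],"rot":[0,0,0],"jaw":0.2},
  {"delta_pos":[0.004,0,0],"rot":[0,0,0],"jaw":0.2},
  {"delta_pos":[0.004,0,0],"rot":[0,0,0],"jaw":0.2},
])

```text
time_s: 4.02
ee_pos: [0.5809, 0.0961, 0.1385]
orientation: [0.648, 0.762, -0.0, 0.001]
contact_force: [7.1, -9.9, -7.1]
finger_gap: 0.306
grip_force: 35.0
```

```bash
cat > f.py <<'E'
from h import *
togo(W(.06,0,.139),RT+np.pi/2); s=sense(); print(s["grip_force"], "toolF",R.from_quat(s["orientation"]).inv().apply(s["contact_force"]).round(1), "slid mm", ((s["ee_pos"]-np.array([.5813,.094,.1385]))@W(0,1,0)-np.array([RX,RY,0])@(s["ee_pos"]-np.array([.5813,.094,.1385])))*1000)
E
python3 f.py
```

```text
t 4.02 pos [0.5809 0.0961 0.1385] d [-0.0015 -0.0005 -0.0007] rot [ 0.001  0.004 -0.009] q [ 0.16  0.5   1.83 -0.    0.81  0.  ] F [ 7.1 -9.9 -7.1] gap 0.306
34.98720422387123 toolF [-10.9   5.4   7.1] slid mm 2.1256751437389565
```

Request:
apply_moves([
  {"delta_pos":[0.001,0,0],"rot":[0,0,0],"jaw":0.2},
  {"delta_pos":[0.002,0,0],"rot":[0,0,0],"jaw":0.2},
  {"delta_pos":[0.003,0,0],"rot":[0,0,0],"jaw":0.2},
  {"delta_pos":[0.003,0,0],"rot":[0,0,0],"jaw":0.2},
])

```text
time_s: 4.35
ee_pos: [0.5805, 0.0984, 0.1384]
orientation: [0.648, 0.762, -0.0, 0.001]
contact_force: [6.6, -10.4, -8.0]
finger_gap: 0.302
grip_force: 35.0
```

```bash
python3 f.py
```

```text
t 4.35 pos [0.5805 0.0984 0.1384] d [-0.0045 -0.0004 -0.0007] rot [ 0.001  0.004 -0.01 ] q [ 0.17  0.5   1.83 -0.    0.81  0.01] F [  6.6 -10.4  -8. ] gap 0.302
34.987686797976494 toolF [-11.3   4.8   8. ] slid mm 4.49136427075771
```

Request:
apply_moves([
  {"delta_pos":[0.004,0,0],"rot":[0,0,0],"jaw":0.2},
  {"delta_pos":[0.008,0,0],"rot":[0,0,0],"jaw":0.2},
  {"delta_pos":[0.012,0,0],"rot":[0,0,0],"jaw":0.2},
  {"delta_pos":[0.016,0,0],"rot":[0,0,0],"jaw":0.2},
  {"delta_pos":[0.018,0,0],"rot":[0,0,0],"jaw":0.2},
])

```text
time_s: 4.77
ee_pos: [0.5781, 0.1127, 0.1384]
orientation: [0.648, 0.762, -0.001, 0.001]
contact_force: [6.3, -12.1, -7.7]
finger_gap: 0.304
grip_force: 35.0
```

```bash
python3 f.py
python3 - <<'E'
from h import *
s=camera("side"); cv2.imwrite("pics/s3.png",cv2.resize(np.array(s["pixels"])[170:270,250:350],(400,400),interpolation=cv2.INTER_CUBIC))
E
```

```text
t 4.77 pos [0.5781 0.1127 0.1384] d [-0.0225 -0.0003 -0.0007] rot [ 0.001  0.004 -0.01 ] q [ 0.19  0.5   1.83 -0.    0.81  0.03] F [  6.3 -12.1  -7.7] gap 0.304
34.993271827697754 toolF [-13.    4.2   7.8] slid mm 18.94868852637582
```

View pics/s3.png

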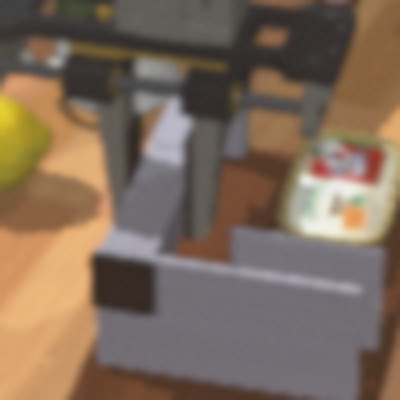

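The end stop has moved outwards with the gripper (tube end from crop (135,260) to (125,282)), so the button is under the wall. Continuing to just short of 48 mm.

Request:
apply_moves([
  {"delta_pos":[0.005,0,0],"rot":[0,0,0],"jaw":0.2},
  {"delta_pos":[0.011,0,0],"rot":[0,0,0],"jaw":0.2},
  {"delta_pos":[0.018,0,0],"rot":[0,0,0],"jaw":0.2},
  {"delta_pos":[0.024,0,0],"rot":[0,0,0],"jaw":0.2},
  {"delta_pos":[0.028,0,0],"rot":[0,0,0],"jaw":0.2},
])

```text
time_s: 5.23
ee_pos: [0.5745, 0.1348, 0.1384]
orientation: [0.648, 0.762, -0.001, 0.001]
contact_force: [5.6, -11.0, -7.1]
finger_gap: 0.301
grip_force: 35.0
```

```bash
python3 f.py
```

```text
t 5.23 pos [0.5745 0.1348 0.1384] d [-0.0506 -0.0002 -0.0006] rot [ 0.     0.004 -0.01 ] q [ 0.23  0.5   1.83 -0.    0.81  0.07] F [  5.6 -11.   -7.1] gap 0.301
34.9903205037117 toolF [-11.8   3.7   7.1] slid mm 41.39102535583223
```

Request:
apply_moves([
  {"delta_pos":[0.001,0,0],"rot":[0,0,0],"jaw":0.2},
  {"delta_pos":[0.002,0,0],"rot":[0,0,0],"jaw":0.2},
  {"delta_pos":[0.003,0,0],"rot":[0,0,0],"jaw":0.2},
  {"delta_pos":[0.004,0,0],"rot":[0,0,0],"jaw":0.2},
  {"delta_pos":[0.005,0,0],"rot":[0,0,0],"jaw":0.2},
])

```text
time_s: 5.65
ee_pos: [0.5738, 0.1386, 0.1384]
orientation: [0.648, 0.762, -0.001, 0.001]
contact_force: [5.1, -7.6, -6.9]
finger_gap: 0.299
grip_force: 35.0
```

Request:
apply_moves([
  {"delta_pos":[0.001,0,0],"rot":[0,0,0],"jaw":0.2},
  {"delta_pos":[0.002,0,0],"rot":[0,0,0],"jaw":0.2},
  {"delta_pos":[0.0025,0,0],"rot":[0,0,0],"jaw":0.2},
])

```text
time_s: 5.9
ee_pos: [0.5735, 0.1407, 0.1384]
orientation: [0.648, 0.762, -0.001, 0.001]
contact_force: [5.0, -11.7, -7.4]
finger_gap: 0.299
grip_force: 35.0
```

```bash
python3 f.py
```

```text
t 5.9 pos [0.5735 0.1407 0.1384] d [-0.058  -0.0002 -0.0006] rot [ 0.     0.004 -0.01 ] q [ 0.24  0.5   1.83 -0.    0.81  0.08] F [  5.  -11.7  -7.4] gap 0.299
34.99123066663742 toolF [-12.3   3.1   7.4] slid mm 47.314242620769676
```

Request:
apply_moves([
  {"delta_pos":[0.001,0,0],"rot":[0,0,0],"jaw":0.2},
  {"delta_pos":[0.002,0,0],"rot":[0,0,0],"jaw":0.2},
  {"delta_pos":[0.002,0,0],"rot":[0,0,0],"jaw":0.2},
])

```text
time_s: 6.15
ee_pos: [0.5732, 0.1426, 0.1384]
orientation: [0.648, 0.762, -0.0, 0.001]
contact_force: [4.6, -6.0, -5.9]
finger_gap: 0.301
grip_force: 35.0
```

Request:
apply_moves([
  {"delta_pos":[0.001,0,0],"rot":[0,0,0],"jaw":0.2},
  {"delta_pos":[0.002,0,0],"rot":[0,0,0],"jaw":0.2},
  {"delta_pos":[0.002,0,0],"rot":[0,0,0],"jaw":0.2},
])

```text
time_s: 6.4
ee_pos: [0.5729, 0.1445, 0.1385]
orientation: [0.648, 0.762, -0.0, 0.0]
contact_force: [4.5, -3.8, -6.8]
finger_gap: 0.304
grip_force: 35.0
```

Request:
apply_moves([
  {"delta_pos":[0.001,0,0],"rot":[0,0,0],"jaw":0.2},
  {"delta_pos":[0.001,0,0],"rot":[0,0,0],"jaw":0.2},
])

```text
time_s: 6.57
ee_pos: [0.5727, 0.1454, 0.1384]
orientation: [0.648, 0.762, -0.0, 0.0]
contact_force: [4.8, -4.7, -6.6]
finger_gap: 0.302
grip_force: 35.0
```

Request:
apply_moves([
  {"delta_pos":[0.001,0,0],"rot":[0,0,0],"jaw":0.2},
  {"delta_pos":[0.001,0,0],"rot":[0,0,0],"jaw":0.2},
])

```text
time_s: 6.73
ee_pos: [0.5725, 0.1465, 0.1384]
orientation: [0.648, 0.762, -0.0, 0.0]
contact_force: [3.6, -1.9, -7.0]
finger_gap: 0.297
grip_force: 35.0
```

```bash
python3 f.py
python3 - <<'E'
from h import *
s=camera("side"); print(proj(s,W(.039,0,.07)),proj(s,W(.06,.126,.07)))
cv2.imwrite("pics/s4.png",cv2.resize(np.array(s["pixels"])[170:270,250:350],(600,600),interpolation=cv2.INTER_CUBIC))
E
```

```text
t 6.73 pos [0.5725 0.1465 0.1384] d [-0.0654 -0.0001 -0.0007] rot [ 0.     0.001 -0.011] q [ 0.25  0.5   1.83 -0.    0.81  0.09] F [ 3.6 -1.9 -7. ] gap 0.297
35.00020757317543 toolF [-2.4  3.3  7. ] slid mm 53.2051021148681
[301.86513037 214.01829561] [275.51406506 249.05944085]
```

View pics/s4.png

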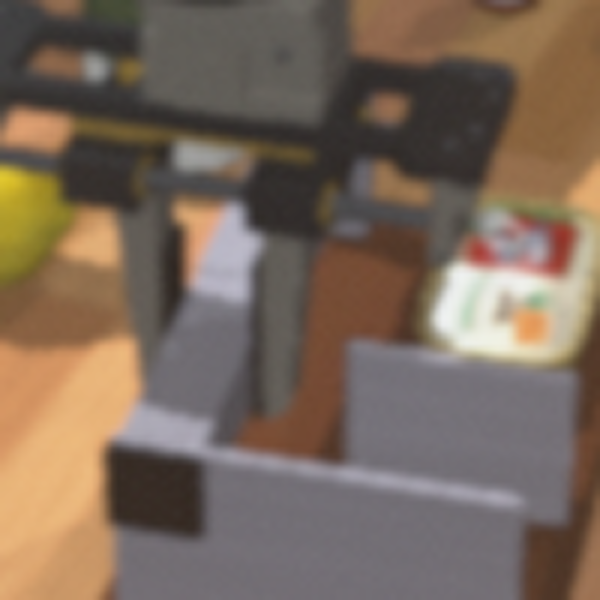

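The stop has moved about 53 mm (tube end at crop (155,492)); the button is hidden behind the finger. The drag has dropped, so the dome is near the hole edge. Continuing in small steps.

Request:
apply_moves([
  {"delta_pos":[0.001,0,0],"rot":[0,0,0],"jaw":0.2},
  {"delta_pos":[0.001,0,0],"rot":[0,0,0],"jaw":0.2},
])

```text
time_s: 6.95
ee_pos: [0.5723, 0.1476, 0.1385]
orientation: [0.648, 0.762, 0.0, 0.0]
contact_force: [4.1, 0.4, -8.1]
finger_gap: 0.301
grip_force: 35.0
```

Request:
apply_moves([
  {"delta_pos":[0.001,0,0],"rot":[0,0,0],"jaw":0.2},
  {"delta_pos":[0.001,0,0],"rot":[0,0,0],"jaw":0.2},
])

```text
time_s: 7.12
ee_pos: [0.5722, 0.1486, 0.1385]
orientation: [0.648, 0.762, 0.0, -0.0]
contact_force: [4.8, 1.1, -10.4]
finger_gap: 0.301
grip_force: 35.0
```

Request:
apply_moves([
  {"delta_pos":[0.001,0,0],"rot":[0,0,0],"jaw":0.2},
  {"delta_pos":[0.001,0,0],"rot":[0,0,0],"jaw":0.2},
])

```text
time_s: 7.28
ee_pos: [0.572, 0.1495, 0.1385]
orientation: [0.648, 0.762, 0.0, -0.0]
contact_force: [5.1, 2.6, -11.0]
finger_gap: 0.303
grip_force: 35.0
```

Request:
apply_moves([
  {"delta_pos":[0.001,0,0],"rot":[0,0,0],"jaw":0.2},
  {"delta_pos":[0.001,0,0],"rot":[0,0,0],"jaw":0.2},
])

```text
time_s: 7.45
ee_pos: [0.5719, 0.1504, 0.1385]
orientation: [0.648, 0.762, 0.0, -0.0]
contact_force: [5.0, 1.6, -10.0]
finger_gap: 0.3
grip_force: 35.0
```

```bash
python3 f.py; python3 -c "
from h import *
print(sense()['moment'],sense()['effort'])"
```

```text
t 7.45 pos [0.5719 0.1504 0.1385] d [-0.0703 -0.0002 -0.0007] rot [ 0.001 -0.001 -0.011] q [0.25 0.5  1.83 0.   0.81 0.09] F [  5.    1.6 -10. ] gap 0.3
35.0039179623127 toolF [ 0.8  5.2 10. ] slid mm 57.17149370406661
[ 0.25173926 -0.71416587  0.18908901] [ -0.93361633 -66.16598368 -24.74858165  -0.11485963   1.51410531
   0.16702322]
```

Request:
apply_moves([
  {"delta_pos":[0.001,0,0],"rot":[0,0,0],"jaw":0.2},
  {"delta_pos":[0.001,0,0],"rot":[0,0,0],"jaw":0.2},
])

```text
time_s: 7.62
ee_pos: [0.5718, 0.1509, 0.1385]
orientation: [0.648, 0.762, 0.0, 0.0]
contact_force: [4.7, 0.3, -10.8]
finger_gap: 0.302
grip_force: 35.0
```

Request:
apply_moves([
  {"delta_pos":[0.001,0,0],"rot":[0,0,0],"jaw":0.2},
  {"delta_pos":[0.001,0,0],"rot":[0,0,0],"jaw":0.2},
])

```text
time_s: 7.78
ee_pos: [0.5717, 0.1514, 0.1384]
orientation: [0.648, 0.762, -0.0, 0.0]
contact_force: [6.4, -2.9, -10.7]
finger_gap: 0.301
grip_force: 35.0
```

Request:
apply_moves([
  {"delta_pos":[0.001,0,0],"rot":[0,0,0],"jaw":0.2},
  {"delta_pos":[0.001,0,0],"rot":[0,0,0],"jaw":0.2},
])

```text
time_s: 7.95
ee_pos: [0.5716, 0.152, 0.1385]
orientation: [0.648, 0.762, -0.0, 0.0]
contact_force: [5.4, -3.0, -10.3]
finger_gap: 0.301
grip_force: 35.0
```

```bash
python3 f.py
```

```text
t 7.95 pos [0.5716 0.152  0.1385] d [-0.0724 -0.0001 -0.0006] rot [ 0.     0.001 -0.01 ] q [ 0.26  0.5   1.83 -0.    0.81  0.1 ] F [  5.4  -3.  -10.3] gap 0.301
34.997740387916565 toolF [-3.8  4.8 10.3] slid mm 58.81449791429966
```

Request:
apply_moves([
  {"delta_pos":[0.001,0,0],"rot":[0,0,0],"jaw":0.2},
  {"delta_pos":[0.001,0,0],"rot":[0,0,0],"jaw":0.2},
])

```text
time_s: 8.12
ee_pos: [0.5715, 0.1528, 0.1385]
orientation: [0.648, 0.762, -0.0, 0.0]
contact_force: [5.9, -2.9, -9.7]
finger_gap: 0.301
grip_force: 35.0
```

Request:
apply_moves([
  {"delta_pos":[0.001,0,0],"rot":[0,0,0],"jaw":0.2},
  {"delta_pos":[0.001,0,0],"rot":[0,0,0],"jaw":0.2},
])

```text
time_s: 8.28
ee_pos: [0.5714, 0.1534, 0.1385]
orientation: [0.648, 0.762, -0.0, 0.0]
contact_force: [5.8, -4.8, -11.1]
finger_gap: 0.3
grip_force: 35.0
```

Request:
apply_moves([
  {"delta_pos":[0.001,0,0],"rot":[0,0,0],"jaw":0.2},
  {"delta_pos":[0.001,0,0],"rot":[0,0,0],"jaw":0.2},
])

```text
time_s: 8.45
ee_pos: [0.5713, 0.1537, 0.1385]
orientation: [0.648, 0.762, -0.0, 0.001]
contact_force: [7.6, -7.6, -9.3]
finger_gap: 0.301
grip_force: 35.0
```

Request:
apply_moves([
  {"delta_pos":[0.001,0,0],"rot":[0,0,0],"jaw":0.2},
  {"delta_pos":[0.001,0,0],"rot":[0,0,0],"jaw":0.2},
])

```text
time_s: 8.62
ee_pos: [0.5713, 0.154, 0.1385]
orientation: [0.648, 0.762, -0.001, 0.001]
contact_force: [7.7, -11.6, -9.6]
finger_gap: 0.302
grip_force: 35.0
```

```bash
python3 f.py
python3 - <<'E'
from h import *
s=camera("side"); c=camera("top")
for y in (.053,.0605): print(proj(s,W(.06,.073+y,.07)))
o=np.hstack([cv2.resize(np.array(s["pixels"])[190:280,250:350],(400,360),interpolation=cv2.INTER_CUBIC),cv2.resize(np.array(c["pixels"])[150:240,230:330],(400,360),interpolation=cv2.INTER_CUBIC)])
cv2.imwrite("pics/s5.png",o)
E
```

```text
t 8.62 pos [0.5713 0.154  0.1385] d [-0.0748 -0.0002 -0.0005] rot [ 0.     0.005 -0.009] q [ 0.26  0.5   1.83 -0.    0.81  0.1 ] F [  7.7 -11.6  -9.6] gap 0.302
34.990172535181046 toolF [-12.6   5.7   9.6] slid mm 60.78520782246694
[275.51406506 249.05944085]
[274.39640846 251.47487284]
```

View pics/s5.png

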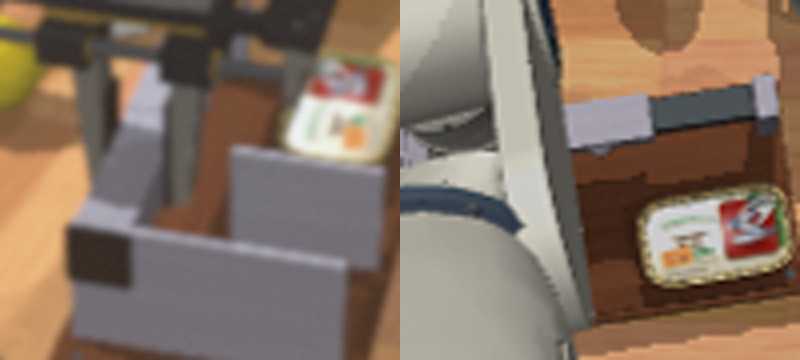

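The button bump shows again at top crop (600,150), i.e. pixel (280,187.5), where it stood at first. It has popped out of the second hole and the drag is rising, so the tube is latched at about 60 mm. Easing off, releasing slightly (the divider is close to the front finger) and lifting.

Request:
apply_moves([
  {"delta_pos":[-0.0015,0,0],"rot":[0,0,0],"jaw":0.38},
  {"delta_pos":[-0.0015,0,0],"rot":[0,0,0],"jaw":0.38},
  {"delta_pos":[-0.0015,0,0],"rot":[0,0,0],"jaw":0.38},
])

```text
time_s: 8.97
ee_pos: [0.571, 0.1545, 0.1391]
orientation: [0.648, 0.761, 0.0, -0.0]
contact_force: [-0.2, 0.1, -0.3]
finger_gap: 0.377
grip_force: 0.0
```

Request:
apply_moves([
  {"delta_pos":[0,0,-0.02],"rot":[0,0,0],"jaw":0.38},
  {"delta_pos":[0,0,-0.06],"rot":[0,0,0],"jaw":0.38},
  {"delta_pos":[0,0,-0.11],"rot":[0,0,0],"jaw":0.38},
  {"delta_pos":[0,0,-0.16],"rot":[0,0,0],"jaw":0.5},
  {"delta_pos":[0,0,-0.2],"rot":[0,0,0],"jaw":0.8},
])

```text
time_s: 9.38
ee_pos: [0.5711, 0.1548, 0.302]
orientation: [0.648, 0.762, 0.001, 0.0]
contact_force: [0.9, -0.3, 0.7]
finger_gap: 0.502
grip_force: 0.0
```

Run:
```python
from h import *
togo(np.array([.433,-.252,.27]),RT+np.pi/2)
```

```text
t 9.38 pos [0.5711 0.1548 0.302 ] d [-0.4742 -0.2519  0.0392] rot [ 0.003 -0.001 -0.01 ] q [0.26 0.3  1.71 0.   1.13 0.1 ] F [ 0.9 -0.3  0.7] gap 0.502
```

Request:
apply_moves([
  {"delta_pos":[-0.158,-0.084,0],"rot":[0,0,0.94],"jaw":0.72},
  {"delta_pos":[-0.158,-0.084,0],"rot":[0,0,0.94],"jaw":0.72},
  {"delta_pos":[-0.158,-0.084,0],"rot":[0,0,0.94],"jaw":0.72},
  {"delta_pos":[-0.158,-0.084,0],"rot":[0,0,0.94],"jaw":0.72},
  {"delta_pos":[-0.158,-0.084,0],"rot":[0,0,0.94],"jaw":0.72},
])

```text
time_s: 9.8
ee_pos: [0.5234, 0.0162, 0.2992]
orientation: [0.817, 0.577, -0.0, 0.0]
contact_force: [0.7, -0.7, 0.2]
finger_gap: 0.725
grip_force: 0.0
```

Request:
apply_moves([
  {"delta_pos":[-0.178,0,0],"rot":[0,0,0.94],"jaw":0.72},
  {"delta_pos":[-0.178,0,0],"rot":[0,0,0.94],"jaw":0.72},
  {"delta_pos":[-0.178,0,0],"rot":[0,0,0.94],"jaw":0.72},
  {"delta_pos":[-0.178,0,0],"rot":[0,0,0.94],"jaw":0.72},
  {"delta_pos":[-0.178,0,0],"rot":[0,0,0.94],"jaw":0.72},
])

```text
time_s: 10.22
ee_pos: [0.4781, -0.1178, 0.299]
orientation: [0.932, 0.362, 0.0, 0.0]
contact_force: [0.9, 0.6, 0.2]
finger_gap: 0.721
grip_force: 0.0
```

Run:
```python
from h import *
togo(np.array([.433,-.252,.25]),np.radians(15))
c=camera("top"); s=camera("side")
im=np.array(c["pixels"]); cv2.imwrite("pics/top6.png",im)
o=np.zeros((400,800,3),np.uint8)
o[:,:400]=cv2.resize(im[150:250,220:320],(400,400),interpolation=cv2.INTER_CUBIC); o[:,400:]=cv2.resize(np.array(s["pixels"])[100:250,300:450],(400,400),interpolation=cv2.INTER_CUBIC)
cv2.imwrite("pics/s6.png",o)
```

```text
t 10.22 pos [ 0.4781 -0.1178  0.299 ] d [-0.1548  0.0858  0.0613] rot [ 0.001 -0.     0.915] q [-0.24  0.15  1.91 -0.    1.08  0.59] F [0.9 0.6 0.2] gap 0.721
```

View pics/s6.png

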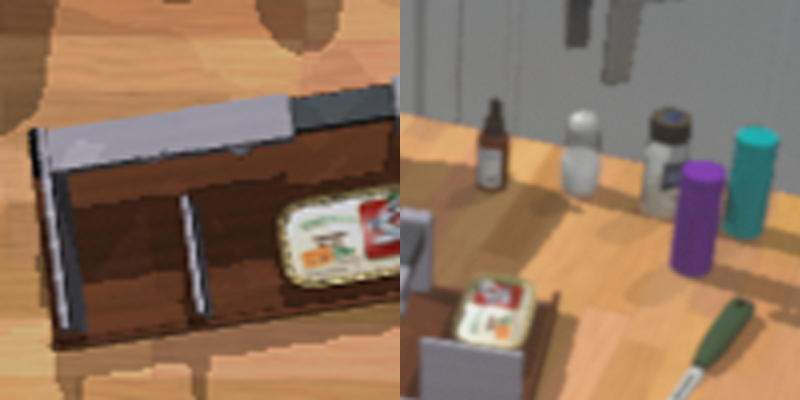

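The tube is out: button visible at top crop (240,152), stop at (50,230), divider at (195,255), wide bay between. The jar still stands at side crop (668,165). Moving over it.

Request:
apply_moves([
  {"delta_pos":[-0.155,0.086,0.061],"rot":[0,0,0.915],"jaw":0.72},
  {"delta_pos":[-0.155,0.086,0.061],"rot":[0,0,0.915],"jaw":0.72},
  {"delta_pos":[-0.155,0.086,0.061],"rot":[0,0,0.915],"jaw":0.72},
  {"delta_pos":[-0.155,0.086,0.061],"rot":[0,0,0.915],"jaw":0.72},
  {"delta_pos":[-0.155,0.086,0.061],"rot":[0,0,0.915],"jaw":0.72},
])

```text
time_s: 10.73
ee_pos: [0.434, -0.2521, 0.2483]
orientation: [0.991, 0.132, -0.001, -0.0]
contact_force: [0.2, -0.2, 0.2]
finger_gap: 0.722
grip_force: 0.0
```

Request:
apply_moves([
  {"delta_pos":[0,0,0],"rot":[0,0,0],"jaw":0.72},
  {"delta_pos":[0,0,0],"rot":[0,0,0],"jaw":0.72},
])

```text
time_s: 10.9
ee_pos: [0.4355, -0.2495, 0.25]
orientation: [0.991, 0.136, 0.0, -0.0]
contact_force: [-0.4, 0.1, -0.4]
finger_gap: 0.716
grip_force: 0.0
```

Run:
```python
from h import *
togo(np.array([.433,-.252,.139]),np.radians(15))
c=camera("top"); s=camera("side")
# jar axis: ray intersection using cap top centre, side (401.6,142) & top (410.5,237.6)
e,d=ray(s,401.6,142); e2,d2=ray(c,410.5,237.6)
A=np.array([d,-d2]).T; k=np.linalg.lstsq(A,e2-e,rcond=None)[0]; print("jar top 2view",e+d*k[0],e2+d2*k[1])
o=cv2.resize(np.array(s["pixels"])[90:210,340:460],(480,480),interpolation=cv2.INTER_CUBIC)
cv2.imwrite("pics/s7.png",o)
```

```text
t 10.9 pos [ 0.4355 -0.2495  0.25  ] d [-0.0039  0.0023  0.1388] rot [-0.001 -0.001  0.021] q [-0.52  0.22  1.94  0.    0.97  0.77] F [-0.4  0.1 -0.4] gap 0.716
jar top 2view [ 0.43237962 -0.25002522  0.10910939] [ 0.4331037  -0.24988344  0.1091032 ]
```

View pics/s7.png

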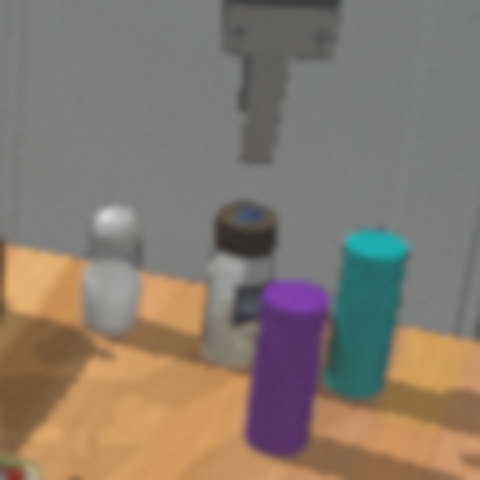

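Fingers hang over the jar (finger tips at crop (258,160), cap at (247,210)). I'll shift 3 mm to -x and descend.

Request:
apply_moves([
  {"delta_pos":[-0.004,0.002,0.03],"rot":[0,0,0],"jaw":0.72},
  {"delta_pos":[-0.004,0.002,0.07],"rot":[0,0,0],"jaw":0.72},
  {"delta_pos":[-0.004,0.002,0.11],"rot":[0,0,0],"jaw":0.72},
  {"delta_pos":[-0.004,0.002,0.15],"rot":[0,0,0],"jaw":0.72},
  {"delta_pos":[-0.004,0.002,0.15],"rot":[0,0,0],"jaw":0.72},
], grip_force=15)

```text
time_s: 11.42
ee_pos: [0.43, -0.2505, 0.1257]
orientation: [0.991, 0.135, -0.003, -0.002]
contact_force: [-0.7, 1.0, -0.3]
finger_gap: 0.72
grip_force: 0.0
```

Request:
apply_moves([
  {"delta_pos":[0,0,0],"rot":[0,0,0],"jaw":0.72},
  {"delta_pos":[0,0,0],"rot":[0,0,0],"jaw":0.72},
])

```text
time_s: 11.58
ee_pos: [0.433, -0.2529, 0.1313]
orientation: [0.991, 0.135, 0.001, 0.0]
contact_force: [0.1, -0.3, 0.3]
finger_gap: 0.722
grip_force: 0.0
```

Run:
```python
from h import *
togo(np.array([.4328,-.251,.13]),np.radians(15))
```

```text
t 11.58 pos [ 0.433  -0.2529  0.1313] d [ 0.0004 -0.0023  0.0017] rot [ 0.002 -0.002  0.015] q [-0.53  0.41  2.03  0.    0.71  0.77] F [ 0.1 -0.3  0.3] gap 0.722
```

Request:
apply_moves([
  {"delta_pos":[0,-0.001,0.001],"rot":[0,0,0],"jaw":0.3},
  {"delta_pos":[0,-0.001,0.001],"rot":[0,0,0],"jaw":0.3},
  {"delta_pos":[0,-0.001,0.001],"rot":[0,0,0],"jaw":0.3},
  {"delta_pos":[0,-0.001,0.001],"rot":[0,0,0],"jaw":0.3},
  {"delta_pos":[0,-0.001,0.001],"rot":[0,0,0],"jaw":0.3},
], grip_force=20)

```text
time_s: 12.0
ee_pos: [0.4322, -0.2527, 0.1301]
orientation: [0.991, 0.134, 0.001, 0.001]
contact_force: [0.2, -1.2, 8.1]
finger_gap: 0.442
grip_force: 20.0
```

Run:
```python
from h import *
togo(W(-.023,.085,.30),RT+np.pi/2); s=sense(); print(s["grip_force"], s["ee_pos"])
```

```text
t 12.0 pos [ 0.4322 -0.2527  0.1301] d [ 0.202  -0.4857 -0.2128] rot [ 0.004 -0.    -2.806] q [-0.53  0.41  2.03  0.    0.7   0.77] F [ 0.2 -1.2  8.1] gap 0.442
19.997098445892334 [ 0.43223387 -0.25271343  0.13007301]
```

Request:
apply_moves([
  {"delta_pos":[0,0,-0.02],"rot":[0,0,0],"jaw":0.3},
  {"delta_pos":[0,0,-0.07],"rot":[0,0,0],"jaw":0.3},
  {"delta_pos":[0,0,-0.12],"rot":[0,0,0],"jaw":0.3},
  {"delta_pos":[0,0,-0.17],"rot":[0,0,0],"jaw":0.3},
  {"delta_pos":[0,0,-0.2],"rot":[0,0,0],"jaw":0.3},
])

```text
time_s: 12.42
ee_pos: [0.4322, -0.2527, 0.2932]
orientation: [0.991, 0.134, 0.002, 0.001]
contact_force: [1.7, -1.2, -1.5]
finger_gap: 0.444
grip_force: 20.0
```

Request:
apply_moves([
  {"delta_pos":[0.067,-0.162,0],"rot":[0,0,-0.935],"jaw":0.3},
  {"delta_pos":[0.067,-0.162,0],"rot":[0,0,-0.935],"jaw":0.3},
  {"delta_pos":[0.067,-0.162,0],"rot":[0,0,-0.935],"jaw":0.3},
  {"delta_pos":[0.067,-0.162,0],"rot":[0,0,-0.935],"jaw":0.3},
  {"delta_pos":[0.067,-0.162,0],"rot":[0,0,-0.935],"jaw":0.3},
])

```text
time_s: 12.83
ee_pos: [0.4488, -0.1104, 0.2893]
orientation: [0.927, 0.374, 0.0, -0.0]
contact_force: [0.1, 0.1, -1.6]
finger_gap: 0.444
grip_force: 20.0
```

Request:
apply_moves([
  {"delta_pos":[0.136,-0.111,0],"rot":[0,0,-0.935],"jaw":0.3},
  {"delta_pos":[0.136,-0.111,0],"rot":[0,0,-0.935],"jaw":0.3},
  {"delta_pos":[0.136,-0.111,0],"rot":[0,0,-0.935],"jaw":0.3},
  {"delta_pos":[0.136,-0.111,0],"rot":[0,0,-0.935],"jaw":0.3},
  {"delta_pos":[0.136,-0.111,0],"rot":[0,0,-0.935],"jaw":0.3},
])

```text
time_s: 13.25
ee_pos: [0.4674, 0.028, 0.2892]
orientation: [0.81, 0.586, 0.0, -0.0]
contact_force: [0.3, 0.0, -2.1]
finger_gap: 0.44
grip_force: 20.0
```

Run:
```python
from h import *
togo(W(-.023,.085,.27),RT+np.pi/2)
c=cv2.imread("pics/top6.png"); cc=camera("top")
C=lambda u,v:(220+u/4,150+v/4)
RM=np.array([[np.cos(RT),np.sin(RT)],[-np.sin(RT),np.cos(RT)]])
for n,p,z in(("stopfront",C(66,328),.086),("divfront",C(203,312),.075),("divback",C(184,196),.075),("button",C(240,153),.07),("trayFrontOut",C(57,348),.022)):
    print(n,(RM@(plane(cc,*p,z)[:2]-[RX,RY])*1000).round(1))
```

```text
t 13.25 pos [0.4674 0.028  0.2892] d [ 0.1693 -0.0328  0.0241] rot [ 0.001 -0.001 -0.925] q [0.06 0.12 1.97 0.   1.05 0.37] F [ 0.3  0.  -2.1] gap 0.44
stopfront [-59.7 130.7]
divfront [-62.   40.9]
divback [17.1 43. ]
button [41.2  2. ]
trayFrontOut [-68.  150.5]
```

Request:
apply_moves([
  {"delta_pos":[0.169,-0.033,0],"rot":[0,0,-0.925],"jaw":0.3},
  {"delta_pos":[0.169,-0.033,0],"rot":[0,0,-0.925],"jaw":0.3},
  {"delta_pos":[0.169,-0.033,0],"rot":[0,0,-0.925],"jaw":0.3},
  {"delta_pos":[0.169,-0.033,0],"rot":[0,0,-0.925],"jaw":0.3},
  {"delta_pos":[0.169,-0.033,0],"rot":[0,0,-0.925],"jaw":0.3},
])

```text
time_s: 13.72
ee_pos: [0.4858, 0.1635, 0.289]
orientation: [0.647, 0.762, 0.0, 0.0]
contact_force: [0.1, -0.6, -0.4]
finger_gap: 0.442
grip_force: 20.0
```

Request:
apply_moves([
  {"delta_pos":[0,0,0.02],"rot":[0,0,0],"jaw":0.3},
  {"delta_pos":[0,0,0.02],"rot":[0,0,0],"jaw":0.3},
  {"delta_pos":[0,0,0.02],"rot":[0,0,0],"jaw":0.3},
])

```text
time_s: 13.97
ee_pos: [0.4845, 0.1606, 0.2725]
orientation: [0.65, 0.76, -0.001, -0.0]
contact_force: [0.5, -0.1, -1.4]
finger_gap: 0.443
grip_force: 20.0
```

Run:
```python
from h import *
togo(W(-.023,.085,.141),RT+np.pi/2)
c=camera("side"); o=cv2.resize(np.array(c["pixels"])[120:300,220:400],(540,540),interpolation=cv2.INTER_CUBIC)
cv2.imwrite("pics/s8.png",o)
```

```text
t 13.97 pos [0.4845 0.1606 0.2725] d [0.0054 0.0016 0.1644] rot [-0.004  0.002 -0.022] q [ 0.32  0.21  1.9  -0.    1.03  0.16] F [ 0.5 -0.1 -1.4] gap 0.443
```

View pics/s8.png

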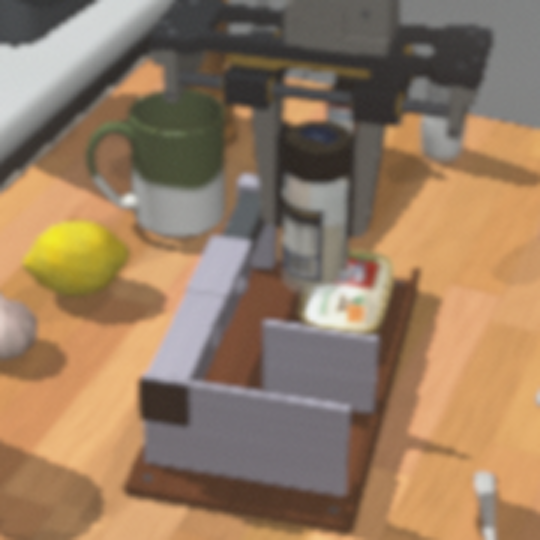

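The jar hangs upright in the fingers (crop (318,200)) above the bay between divider (320,370) and stop (250,430). Lowering with a 3–4 mm correction.

Request:
apply_moves([
  {"delta_pos":[0.004,0.001,0.03],"rot":[0,0,-0.015],"jaw":0.3},
  {"delta_pos":[0.004,0.001,0.065],"rot":[0,0,-0.015],"jaw":0.3},
  {"delta_pos":[0.004,0.001,0.1],"rot":[0,0,-0.015],"jaw":0.3},
  {"delta_pos":[0.004,0.001,0.13],"rot":[0,0,-0.015],"jaw":0.3},
  {"delta_pos":[0.004,0.001,0.145],"rot":[0,0,-0.015],"jaw":0.3},
])

```text
time_s: 14.43
ee_pos: [0.4845, 0.1646, 0.1552]
orientation: [0.646, 0.763, -0.001, -0.001]
contact_force: [0.1, 0.2, -1.2]
finger_gap: 0.44
grip_force: 20.0
```

Request:
apply_moves([
  {"delta_pos":[0,0,0.004],"rot":[0,0,0],"jaw":0.3},
  {"delta_pos":[0,0,0.008],"rot":[0,0,0],"jaw":0.3},
  {"delta_pos":[0,0,0.012],"rot":[0,0,0],"jaw":0.3},
  {"delta_pos":[0,0,0.012],"rot":[0,0,0],"jaw":0.3},
])

```text
time_s: 14.77
ee_pos: [0.4858, 0.1658, 0.1481]
orientation: [0.645, 0.764, 0.0, 0.0]
contact_force: [-0.6, -0.6, -0.5]
finger_gap: 0.44
grip_force: 20.0
```

Run:
```python
from h import *
togo(W(-.023,.085,.140),RT+np.pi/2)
```

```text
t 14.77 pos [0.4858 0.1658 0.1481] d [-0.0009 -0.0013  0.0101] rot [ 0.002 -0.     0.002] q [ 0.33  0.39  1.99 -0.    0.75  0.16] F [-0.6 -0.6 -0.5] gap 0.44
```

Request:
apply_moves([
  {"delta_pos":[0,0,0.002],"rot":[0,0,0],"jaw":0.3},
  {"delta_pos":[0,0,0.004],"rot":[0,0,0],"jaw":0.3},
  {"delta_pos":[0,0,0.006],"rot":[0,0,0],"jaw":0.3},
  {"delta_pos":[0,0,0.008],"rot":[0,0,0],"jaw":0.3},
  {"delta_pos":[0,0,0.008],"rot":[0,0,0],"jaw":0.3},
])

```text
time_s: 15.18
ee_pos: [0.4851, 0.166, 0.1409]
orientation: [0.645, 0.764, -0.0, -0.0]
contact_force: [0.2, -0.8, -1.6]
finger_gap: 0.441
grip_force: 20.0
```

Request:
apply_moves([
  {"delta_pos":[0,0,0.001],"rot":[0,0,0],"jaw":0.3},
  {"delta_pos":[0,0,0.002],"rot":[0,0,0],"jaw":0.3},
  {"delta_pos":[0,0,0.002],"rot":[0,0,0],"jaw":0.3},
])

```text
time_s: 15.43
ee_pos: [0.4853, 0.1661, 0.14]
orientation: [0.645, 0.764, 0.0, 0.0]
contact_force: [-1.2, -0.6, 7.3]
finger_gap: 0.438
grip_force: 20.0
```

Contact with the tray (7 N upward). Releasing, then rising.

Request:
apply_moves([
  {"delta_pos":[0,0,-0.0005],"rot":[0,0,0],"jaw":0.62},
  {"delta_pos":[0,0,-0.0005],"rot":[0,0,0],"jaw":0.62},
  {"delta_pos":[0,0,-0.0005],"rot":[0,0,0],"jaw":0.62},
  {"delta_pos":[0,0,-0.0005],"rot":[0,0,0],"jaw":0.62},
])

```text
time_s: 15.77
ee_pos: [0.4852, 0.166, 0.1398]
orientation: [0.645, 0.764, 0.0, 0.0]
contact_force: [-0.5, -0.3, -1.1]
finger_gap: 0.623
grip_force: 0.0
```

Request:
apply_moves([
  {"delta_pos":[0,0,-0.02],"rot":[0,0,0],"jaw":0.62},
  {"delta_pos":[0,0,-0.06],"rot":[0,0,0],"jaw":0.62},
  {"delta_pos":[0,0,-0.11],"rot":[0,0,0],"jaw":0.62},
  {"delta_pos":[0,0,-0.16],"rot":[0,0,0],"jaw":0.62},
  {"delta_pos":[0,0,-0.2],"rot":[0,0,0],"jaw":0.62},
])

```text
time_s: 16.18
ee_pos: [0.4854, 0.1661, 0.3026]
orientation: [0.645, 0.764, 0.001, 0.0]
contact_force: [0.6, 0.7, -0.2]
finger_gap: 0.62
grip_force: 0.0
```

Request:
apply_moves([
  {"delta_pos":[-0.2,0,0],"rot":[0,0,0],"jaw":0.62},
  {"delta_pos":[-0.2,0,0],"rot":[0,0,0],"jaw":0.62},
  {"delta_pos":[-0.2,0,0],"rot":[0,0,0],"jaw":0.62},
  {"delta_pos":[-0.2,0,0],"rot":[0,0,0],"jaw":0.62},
  {"delta_pos":[-0.2,0,0],"rot":[0,0,0],"jaw":0.62},
])

```text
time_s: 16.6
ee_pos: [0.5127, 0.0035, 0.3001]
orientation: [0.646, 0.763, -0.0, 0.001]
contact_force: [-0.4, -0.4, 0.1]
finger_gap: 0.622
grip_force: 0.0
```

Request:
apply_moves([
  {"delta_pos":[0,0,0],"rot":[0,0,0],"jaw":0.62},
  {"delta_pos":[0,0,0],"rot":[0,0,0],"jaw":0.62},
  {"delta_pos":[0,0,0],"rot":[0,0,0],"jaw":0.62},
  {"delta_pos":[0,0,0],"rot":[0,0,0],"jaw":0.62},
  {"delta_pos":[0,0,0],"rot":[0,0,0],"jaw":0.62},
])

```text
time_s: 17.02
ee_pos: [0.512, 0.0093, 0.2999]
orientation: [0.644, 0.765, 0.0, -0.0]
contact_force: [0.4, -0.4, 0.6]
finger_gap: 0.617
grip_force: 0.0
```

Run:
```python
from h import *
c=camera("side");t=camera("top")
o=np.hstack([cv2.resize(np.array(c["pixels"])[120:300,220:400],(400,400),interpolation=cv2.INTER_CUBIC),cv2.resize(np.array(t["pixels"])[130:270,220:360],(400,400),interpolation=cv2.INTER_CUBIC)])
cv2.imwrite("pics/s9.png",o)
```

```text
(no output)
```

View pics/s9.png

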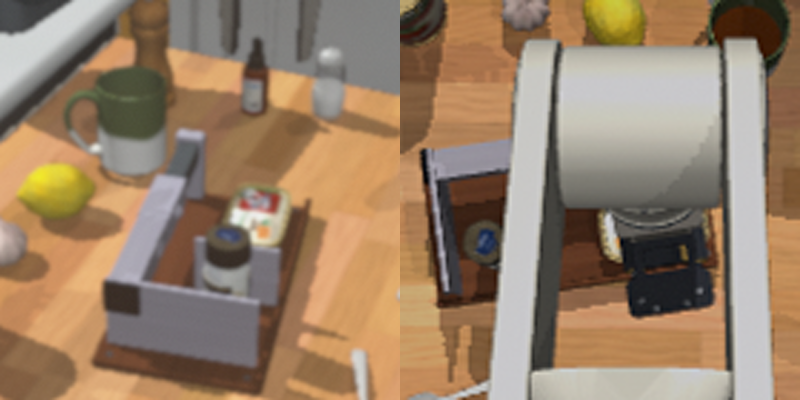

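The jar stands upright in the bay (side crop (228,260), top crop (485,242)) between stop and divider. The arm is clear and the other things are in place. Handing in.

```bash
python3 -c "
from plant import close_job
print(close_job())"
```

```text
the job is handed in; nothing more can be done
None
```

The job is handed in at about 17 s: the button popped out through the second hole after about 60 mm of slide, and the black-capped jar stands upright in the widened bay with the arm clear of everything.

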